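# Unpack the market-stall stack onto its display boards

### The job

Take the stack of goods on the stall counter apart and lay out the display: the jar upright in the middle of the slatted wooden step, the square tub in the middle of the square board with its sides in line with the board's, the small round cheese in the middle of the round board, and, last of all, the long quince loaf lengthwise in the middle of the long board. Put the jar out first, keep everything the right way up and set it down rather than drop it; leave the big cheese wheel and the pile of round tubs alone.

Things in the scene. Friction and masses are not known exactly. Their poses are not given: they have to be found in the camera images.
- jar: Small upright glass jam jar, amber, with a paper-covered cap; 46 mm diameter, 62 mm high, about 0.16 kg; stands on the square tub at the start. Origin: centre of its underside; z up along its axis.
- tub: Square lidded tub of dark red quince paste with a pale flat lid; 60 x 60 mm, 34 mm high, straight sides, about 0.14 kg; stands on one end half of the loaf's top (about 55 mm from the loaf's middle), under the jar. Origin: centre of its underside; x and y across its sides, z up.
- cheese: Small round cream-white cheese, 58 mm diameter, 38 mm high, about 0.11 kg; lies flat on the other end half of the loaf's top. Origin: centre of its underside; z up.
- loaf: Long dark red loaf of quince paste, the bottom of the stack, lying flat on the counter; 60 mm (x) by 190 mm (y), 45 mm high, about 0.62 kg. Origin: centre of its underside; y along its length, z up.
- step: Place for the jar: low step of wooden slats, fixed; top 100 mm (x) by 140 mm (y), 40 mm above the counter. Origin: centre of its underside, on the counter; z up.
- square_board: Place for the square tub: square wooden board, fixed; 100 x 100 mm, 10 mm thick. Origin: centre of its underside; x and y across its sides, z up.
- round_board: Place for the small cheese: round wooden board, fixed; 114 mm diameter, 10 mm thick. Origin: centre of its underside; z up.
- long_board: Place for the loaf: long wooden board, fixed; 90 mm (x) by 230 mm (y), 10 mm thick. Origin: centre of its underside; y along its length, z up.
- wheel: Bystander: big cheese wheel with a yellow-brown rind, 120 mm diameter, 55 mm high, at the left far part of the counter. Origin: centre of its underside. Not to be moved.
- round_tubs: Bystander: pile of two round tubs of quince paste, 106 mm diameter, 68 mm high, at the right far part of the counter. Origin: centre of its underside. Not to be moved.
There are look-alikes about, which are no part of the job. What is shaped like the tub but yellow is not meant.

How it is judged:
By the outcome, as a careful person would: the job done as asked, in the order asked, and still so for the second after the job is handed in, with the robot touching nothing.
It also fails if it takes over 128 s, if anything falls off the work surface, if the arm or the gripper's body presses on something with over 40 N, if the wrist force passes 120 N, or if a joint passes its speed limit or range.

### The arm

A 6-joint arm with a two-finger parallel gripper is mounted at the origin on the work surface. World frame = base frame: x ahead of the robot, y to its left, z up, the work surface at z = 0. Lengths are in m, angles in rad, forces in N, time in s.
With the tool pointing down it reaches from about 0.35 to 0.775 m from the base axis. Payload 5.5 kg.
Tool frame: the origin (TCP) lies at the very end of the fingers, on their centre line; the grasp point (between the pads) lies env.hold_point_z behind it (env.hold_point_z is the distance from the TCP to the grasp point, in m); z points along the fingers, y is the line along which they close (so a half turn about z gives the same grasp; the last joint's range is limited). The gripper opens to 85 mm and grips with 20 to 120 N. Pads are 22 mm wide; open, the fingers measure 114 mm over their backs; the gripper's body (76 mm by 85 mm) begins 54 mm behind the grasp point. The pads swing forward as they close: fully open they stand 13 mm farther back than shut.
Start: joints at [-1.393, 0.313, 0.046, 1.304, 0, 1.431], TCP at [0.18, -0.546, 0.197] pointing down, gripper open.
Joint ranges: [-2.76, 2.76], [-0.86, 1.69], [-1.03, 1.26], [-2.2, 2.34], [-1.47, 1.5], [-3.14, 3.14]. Speed limits (rad/s): [2.57, 2.57, 3.14, 3.14, 3.14, 3.14].

### API

Orientations are given as a unit quaternion [w, x, y, z].
In Python, from workcell import env gives the robot as it stands.
- The arm moves only by the tool carry_out, never from a script. Its argument "steps" is a list of rows, each a list of 3 entries, a list of its own where there are three numbers: the turn, a rotation vector about the tool's x, y, z in degrees, then the shift along the tool's x, y, z in cm, then the closure in counts, from 0 (fully open) to 255 (shut). A call has exactly 8 rows; each row is the pose to reach, as a shift and turn from the pose commanded when the call began, along the tool's axes at that moment; what a row does not reach only later rows make up. A row lasts 1/8 s, in which the tool goes at most 62.5 mm and 10.7 degrees, less where a joint would pass 70% of its speed; a pose out of reach is approached as far as the arm can. A call with a gripper value outside its range is refused whole. The fingers move at their own pace and stop on an object; "force" is the grip in N (left out, the last holds). Time passes only in rows, so rows that repeat a pose let the fingers close, or fill a call up. It gives the time, the measured TCP pose, the force, the opening and the grip force at its end, in the units of the state.
- env.get_state(): the state, without advancing time (a new reading comes with each control period).
- env.read_camera(name): name is "side" or "top" or "wrist"; returns (picture, depth): 480x640x3 uint8, red, green, blue; 480x640 float32, m along the optical axis (not along the pixel's ray), 0 where there is no reading.
- env.get_calibration(name): a dict with "fx", "fy", "cx", "cy" (pixels), "origin" and "orientation" of the camera in the world. Camera axes: x right, y up, looking along -z (the intrinsics and any distortion apply to the point x, -y, -z); pixel columns grow to the right and rows downward; lengths in m; the calibration is good to about 2 mm. The wrist camera is an equidistant fisheye: a pixel r from the principal point sees the ray r / f radians off the axis. A picture is of the moment at which its call begins: read the wrist's pose just before it. get_calibration takes no time and is no camera call; for the wrist camera it gives the pose at the moment of the call.
- env.hand_in(): hands the job in; it is judged then, once.
The state is a dict: "clock": time; "joint_pos": joint angles; "qvel": joint speeds; "tau": joint torques, N m; "tcp_pos": TCP position; "orientation": TCP orientation; "wrist_force": force on the tool from outside, world axes, zero at the start; "ft_torque": the same for the moment, N m; "finger_gap": finger opening in m; "grip_force": force on a finger pad.
Only numpy, scipy, OpenCV 4.12 (cv2) and the standard library are available. Lean on these libraries where they do the work, as an engineer would, in place of code of your own. Each camera call takes 0.05 s, during which the arm holds its last target. There are 200 camera calls.

## Working session

There is one attempt and no reset: what is moved stays moved. The work goes in short steps, Python scripts to look and compute and a tool call to move; the robot and the scene stay as the last step left them, time stands still between calls to the robot, and variables do not carry over. Pictures are saved under pics/ and viewed, at most 14 in all, crops included, and the job is handed in when it is done.

Besides the shell and the picture viewer there is one more tool, called after "Call:" by a JSON object that holds its "method" and its "body", one argument or row to a line. carry_out: Moves the arm, as the interface text tells. Its arguments: {"type":"object","properties":{"steps":{"type":"array","items":{"type":"array"}},"force":{"type":"number"}},"required":["steps"]}

```bash
ls; mkdir -p pics; python3 - <<'E'
from workcell import env
import cv2,numpy as np
s=env.get_state();print(s,env.hold_point_z)
for n in("top","side"):
    p,d=env.read_camera(n);cv2.imwrite(f"pics/{n}0.png",p[:,:,::-1]);np.save(f"pics/{n}0.npy",d);print(n,env.get_calibration(n))
E
```

```text
pics
{'clock': 0.0, 'joint_pos': array([-1.39261911e+00,  3.14003459e-01,  4.49822387e-02,  1.30361674e+00,
        2.51198734e-05,  1.43121704e+00]), 'qvel': array([ 9.36728684e-04,  2.65783697e-04, -3.57846796e-05,  4.71782834e-04,
        1.62380741e-03, -9.31470509e-04]), 'tau': array([ 1.33803071e-03, -4.80628896e+01,  2.98532528e+01,  1.94229040e-02,
        1.41403989e-04,  5.58739956e-06]), 'tcp_pos': array([ 0.17955758, -0.54563704,  0.19620854]), 'orientation': array([-9.20889435e-04,  9.87404960e-01,  1.58210608e-01, -5.21214811e-06]), 'wrist_force': array([-0.85343179,  0.0099158 , -0.24360246]), 'ft_torque': array([0.00450874, 0.03113149, 0.00792695]), 'grip_force': 0.0, 'finger_gap': 0.08523559900914297} 0.0187
top {'fx': 607.8129488860056, 'fy': 607.8129488860056, 'cx': 329.3362453164139, 'cy': 245.75261177333738, 'origin': array([ 0.36839179, -0.01031378,  1.72195761]), 'orientation': array([ 0.70943011,  0.03794359, -0.02811757, -0.70319173])}
side {'fx': 497.65882674416787, 'fy': 497.65882674416787, 'cx': 322.123123172505, 'cy': 244.1255584645471, 'origin': array([0.00922442, 0.59038331, 0.83234972]), 'orientation': array([-0.31947926, -0.12868071,  0.36748388,  0.86390386])}
```

View pics/top0.png

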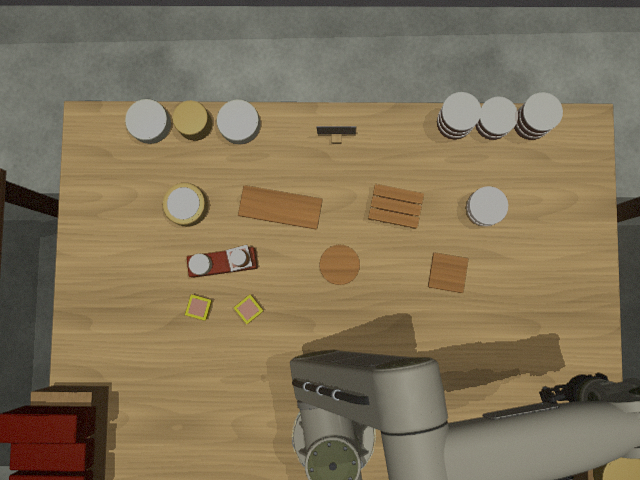

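View pics/side0.png

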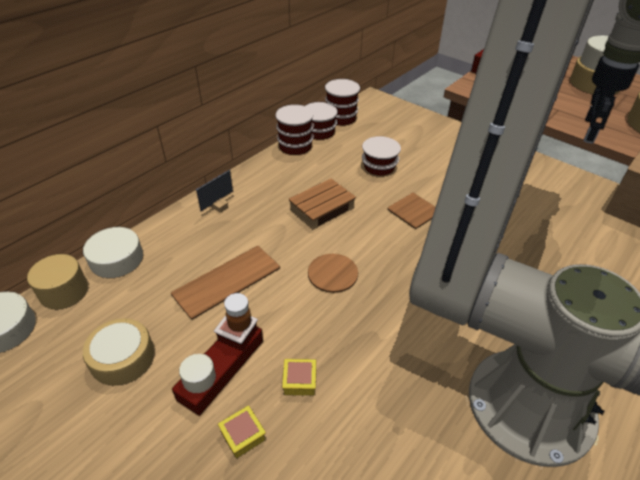

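The top picture shows the stack at (222,262): cheese at (200,264), and the jar on the dark red tub at (240,258). The yellow-sided look-alikes are at (198,307) and (248,309), so they are not meant. The places are the long board (280,207), step (396,206), round board (340,265) and square board (448,272).

```bash
cat > h.py <<'E'
from workcell import env
import cv2,numpy as np
from scipy.spatial.transform import Rotation as R
def world(d,c):
    v,u=np.mgrid[:480,:640]
    P=np.stack([(u-c['cx'])/c['fx']*d,-(v-c['cy'])/c['fy']*d,-d],-1)
    return P@R.from_quat(c['orientation'],scalar_first=True).as_matrix().T+c['origin']
def rect(P,m):
    m=m.astype(np.uint8);n,l,s,_=cv2.connectedComponentsWithStats(m);k=1+np.argmax(s[1:,4]);q=P[l==k]
    (c,sz,a)=cv2.minAreaRect((q[:,:2]*1000).astype(np.float32))
    return np.round(c,1),np.round(sz,1),round(a,1),'z',np.round(np.median(q[:,2])*1000,1),len(q),'mean',np.round(q.mean(0)*1000,1)
E
python3 - <<'E'
from h import *
d=np.load('pics/top0.npy');c=env.get_calibration('top');P=world(d,c)
p=cv2.imread('pics/top0.png')
print('table z',[np.round(P[y,x,2],4) for x,y in((320,310),(340,230),(150,300),(420,240),(540,280))])
rois=dict(long=(230,180,330,235,.004,.02),step=(360,175,432,235,.03,.06),round=(310,235,370,295,.004,.02),sq=(420,245,478,300,.004,.02),
 loaf=(180,240,265,285,.03,.06),cheese=(180,240,222,285,.075,.1),tub=(222,240,265,285,.07,.095),jar=(222,240,265,285,.12,.16),y1=(180,288,218,325,.02,.05),y2=(228,288,268,328,.02,.05),wheel=(155,175,215,235,.04,.07),tubs=(455,180,520,235,.05,.08))
for k,(a,b,e,f,z0,z1) in rois.items():
    m=np.zeros((480,640),bool);m[b:f,a:e]=1
    m&=(P[...,2]>z0)&(P[...,2]<z1)&(d>0)
    print(k,*rect(P,m))
a=cv2.resize(p[235:330,170:280],None,fx=5,fy=5,interpolation=2)
b=cv2.resize(cv2.imread('pics/side0.png')[280:460,160:340],None,fx=1.4,fy=1.4)
o=np.zeros((475,802-2,3),np.uint8);o[:,:550]=a;o[:250,550:]=b[:250,:250];cv2.imwrite('pics/c1.png',o)
E
```

```text
table z [np.float64(0.0005), np.float64(-0.0009), np.float64(0.0059), np.float64(0.0002), np.float64(0.0072)]
long [648.3 161.2] [273.8 129.8] 79.1 z 10.8 2562 mean [640.  156.2  10.8]
step [ 640.7 -170.8] [140.  101.3] 78.5 z 40.8 1703 mean [ 640.3 -170.6   40.8]
round [486.2 -19.7] [120.6 150. ] 78.7 z 10.6 1297 mean [478.5 -15.9  10.8]
sq [ 460.1 -315.5] [117.3 121.2] 82.5 z 10.8 1272 mean [ 457.3 -318.    10.9]
loaf [478.2 325.7] [61.2 74.8] 7.7 z 46.2 439 mean [476.8 321.   46.1]
cheese [471.  366.2] [57.5 54.9] 3.6 z 83.4 351 mean [470.7 365.8  83.5]
tub [488.6 258.9] [60.9 60.2] 16.9 z 80.5 219 mean [489.3 260.2  80.5]
jar [485.4 251.6] [40.1 40.4] 44.6 z 141.5 210 mean [485.3 250.6 141.1]
y1 [353.6 376.9] [61.9 59.9] 75.3 z 35.0 476 mean [353.6 376.4  34.9]
y2 [350.4 237.5] [60.7 60.3] 38.7 z 35.5 469 mean [350.1 237.   35.5]
wheel [640.3 420.6] [118.2 116.3] 45.6 z 56.0 1435 mean [639.5 418.9  55.8]
tubs [ 639.9 -422.3] [102.8 104. ] 88.5 z 69.2 1159 mean [ 639.5 -421.4   69.3]
```

View pics/c1.png

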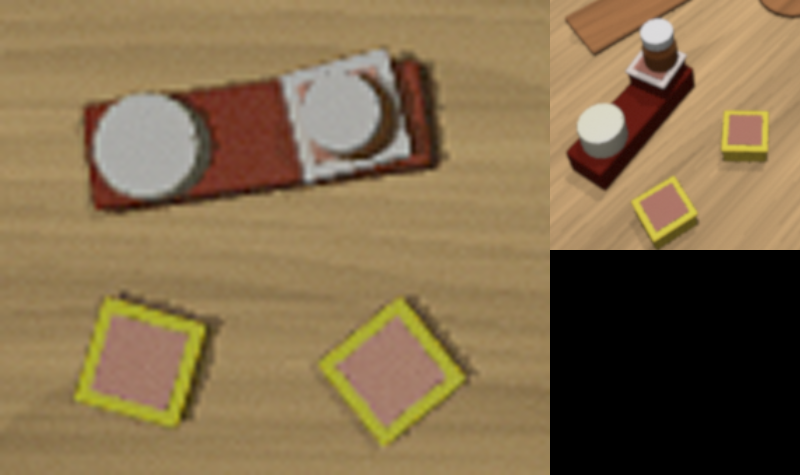

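The crop shows the wanted tub with a white lid rim under the jar, turned a few degrees from the loaf, on the dark red loaf; the cheese is at its left end. Both yellow tubs stand clear. Next I'll measure the boards and the loaf by colour.

```bash
python3 - <<'E'
from h import *
d=np.load('pics/top0.npy');c=env.get_calibration('top')
p=cv2.imread('pics/top0.png');hsv=cv2.cvtColor(p,cv2.COLOR_BGR2HSV)
for x,y in((280,207),(340,265),(448,272),(340,300),(396,215),(300,240),(220,262)):print((x,y),hsv[y,x],p[y,x])
def plane(z):
    v,u=np.mgrid[:480,:640];r=np.stack([(u-c['cx'])/c['fx'],-(v-c['cy'])/c['fy'],-np.ones(u.shape)],-1)@R.from_quat(c['orientation'],scalar_first=True).as_matrix().T
    return c['origin']+r*((z-c['origin'][2])/r[...,2])[...,None]
for k,(a,b,e,f) in dict(long=(230,178,332,236),round=(310,235,370,295),sq=(420,245,478,300)).items():
    roi=p[b:f,a:e].astype(float);q=roi[...,0]*1+roi[...,1]-roi[...,2]*0.9
    q=cv2.normalize(roi[...,1]/ (roi[...,2]+1),None,0,255,cv2.NORM_MINMAX).astype(np.uint8)
    t,mm=cv2.threshold(q,0,1,cv2.THRESH_BINARY_INV+cv2.THRESH_OTSU)
    mm=cv2.morphologyEx(mm,cv2.MORPH_OPEN,np.ones((3,3)))
    m=np.zeros((480,640),np.uint8);m[b:f,a:e]=mm
    print(k,*rect(plane(.0105),m))
P=world(d,c);m=np.zeros((480,640),bool);m[240:285,180:265]=1
m&=(P[...,2]>.03)&(P[...,2]<.06);m&=(p[...,2]>1.8*p[...,1])
q=P[m];print('loaf',cv2.minAreaRect((q[:,:2]*1000).astype(np.float32)),len(q))
m=np.zeros((480,640),bool);m[235:290,180:265]=1;m&=(P[...,2]>.03)&(P[...,2]<.06)
q=P[m];print('loaf2',cv2.minAreaRect((q[:,:2]*1000).astype(np.float32)),len(q))
E
```

```text
(280, 207) [ 15 151 145] [ 59 102 145]
(340, 265) [ 16 144 154] [ 67 113 154]
(448, 272) [ 16 145 142] [ 61 103 142]
(340, 300) [ 19 115 140] [ 77 116 140]
(396, 215) [ 16 147 149] [ 63 108 149]
(300, 240) [ 19 107 167] [ 97 141 167]
(220, 262) [  5 175 115] [ 36  50 115]
long [638.8 157. ] [230.   90.3] 80.4 z 10.5 2496 mean [638.6 156.6  10.5]
round [476.  -14.9] [110.1 110. ] 0.5 z 10.5 1269 mean [476.2 -14.1  10.5]
sq [ 456.7 -318.9] [100.5  99.9] 80.7 z 10.5 1260 mean [ 456.4 -318.9   10.5]
loaf ((478.4320373535156, 314.4561767578125), (58.29372787475586, 190.15187072753906), 8.3819580078125) 503
loaf2 ((479.8595275878906, 313.6541748046875), (61.29823684692383, 192.34205627441406), 7.914880275726318) 668
```

```bash
cat > go.py <<'E'
import sys
from h import *
# usage: go.py x y z(mm) psi(deg of tool x axis)  -> turn rotvec deg & shift cm from the present pose
def go(x,y,z,psi):
    s=env.get_state();r=R.from_quat(s['orientation'],scalar_first=True)
    a=np.radians(psi);T=R.from_matrix(np.array([[np.cos(a),np.sin(a),0],[np.sin(a),-np.cos(a),0],[0,0,-1]]).T)
    print('turn',np.round((r.inv()*T).as_rotvec(degrees=True),1),'shift cm',np.round(r.inv().apply(np.array([x,y,z])/1000-s['tcp_pos'])*100,2))
if __name__=='__main__':go(*map(float,sys.argv[1:5]))
E
python3 go.py 470 -130 220 98; python3 go.py 485 250 220 98
```

```text
turn [ -0.1  -0.1 -79.8] shift cm [ 40.58 -30.42  -2.31]
turn [ -0.1  -0.1 -79.8] shift cm [ 53.88 -66.05  -2.25]
```

Call:
{"method": "carry_out", "body": {
  "steps": [
    [[0, 0, -10], [5, -3.8, -2.3], 0],
    [[0, 0, -20], [10, -7.5, -2.3], 0],
    [[0, 0, -30], [15, -11.3, -2.3], 0],
    [[0, 0, -40], [20, -15, -2.3], 0],
    [[0, 0, -50], [25, -18.8, -2.3], 0],
    [[0, 0, -60], [30, -22.5, -2.3], 0],
    [[0, 0, -70], [35, -26.3, -2.3], 0],
    [[0, 0, -80], [40.6, -30.4, -2.3], 0]
  ],
  "force": 40
}}

```text
clock: 1.1
tcp_pos: [0.4646, -0.1377, 0.2199]
orientation: [0.0, 0.653, 0.758, -0.0]
wrist_force: [1.4, -1.2, -0.2]
finger_gap: 0.0859
grip_force: 0.0
```

```bash
python3 go.py 470 250 220 98
```

```text
turn [-0.   0.   0.5] shift cm [ 3.826e+01  6.280e+00 -1.000e-02]
```

Call:
{"method": "carry_out", "body": {
  "steps": [
    [[0, 0, 0], [5.5, 1, 0], 0],
    [[0, 0, 0], [11, 2, 0], 0],
    [[0, 0, 0], [17, 3, 0], 0],
    [[0, 0, 0], [23, 4.2, 0], 0],
    [[0, 0, 0], [29, 5.3, 0], 0],
    [[0, 0, 0], [34, 6.2, 0], 0],
    [[0, 0, 0], [37.4, 6.8, 0], 0],
    [[0, 0, 0], [37.4, 6.8, 0], 0]
  ]
}}

```text
clock: 2.1
tcp_pos: [0.4772, 0.2424, 0.2193]
orientation: [-0.0, 0.653, 0.757, -0.0]
wrist_force: [-0.5, -0.8, -0.0]
finger_gap: 0.0854
grip_force: 0.0
```

```bash
python3 - <<'E'
from h import *
c=env.get_calibration('wrist');p,d=env.read_camera('wrist');print(c);cv2.imwrite('pics/w1.png',p[:,:,::-1]);np.save('pics/w1.npy',d)
E
python3 go.py 485.3 250.6 93 98
```

```text
{'fx': 371.64829954431775, 'fy': 371.64829954431775, 'cx': 320.81414208509534, 'cy': 241.88649869812264, 'origin': array([0.46576426, 0.32009954, 0.39590032]), 'orientation': array([ 0.98512562, -0.15520891, -0.01095407,  0.07292269])}
turn [-0.1  0.   0.3] shift cm [ 0.84  0.95 12.64]
```

View pics/w1.png

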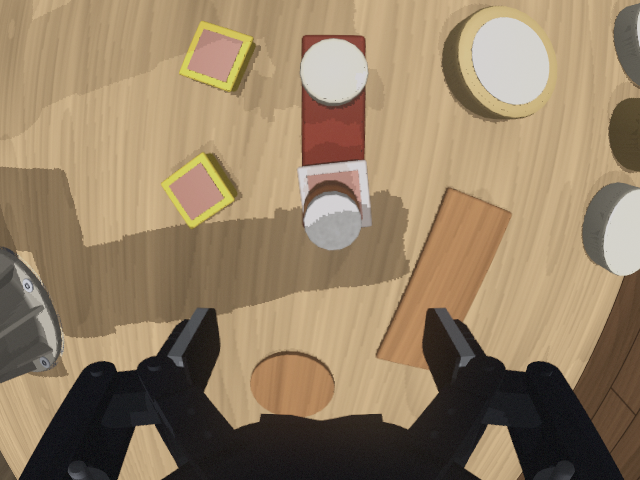

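The wrist picture shows the jar at (332,222) on the tub (335,195), the cheese at (334,70) and the loaf between them, clear of the yellow tubs at (215,57) and (198,190). I'll cross-check these positions from this camera.

```bash
cat >> h.py <<'E'
def wworld(d,c):
    v,u=np.mgrid[:480,:640];x=(u-c['cx']);y=(v-c['cy']);r=np.hypot(x,y)+1e-9;t=r/c['fx'];k=np.tan(t)/r
    P=np.stack([x*k*d,-y*k*d,-d],-1)
    return P@R.from_quat(c['orientation'],scalar_first=True).as_matrix().T+c['origin']
E
python3 - <<'E'
from h import *
d=np.load('pics/w1.npy');c=dict(env.get_calibration('wrist'))
c.update(origin=np.array([0.46576426,0.32009954,0.39590032]),orientation=np.array([0.98512562,-0.15520891,-0.01095407,0.07292269]))
P=wworld(d,c);print('table',P[100,120],P[250,250])
for k,(a,b,e,f,z0,z1) in dict(jar=(290,180,380,260,.125,.16),tub=(285,150,385,240,.07,.095),cheese=(290,25,380,115,.075,.1),loaf=(290,25,380,240,.035,.06),long=(370,180,520,380,.006,.02)).items():
    m=np.zeros((480,640),bool);m[b:f,a:e]=1;m&=(P[...,2]>z0)&(P[...,2]<z1)&(d>0);print(k,*rect(P,m))
E
```

```text
table [0.23061258 0.32923536 0.00060648] [4.05664177e-01 1.72093377e-01 2.79062589e-04]
jar [483.7 254.3] [40.8 41.2] 53.0 z 140.7 2667 mean [483.3 255.5 140.3]
tub [486.5 261. ] [60.9 60.3] 15.2 z 79.1 2185 mean [487.8 274.9  79.4]
cheese [468.9 368.8] [56.  57.9] 8.9 z 82.7 3543 mean [468.9 367.8  82.6]
loaf [476.7 322.8] [60.5 77.4] 8.3 z 44.7 4003 mean [476.5 317.7  44.9]
long [637.3 159.1] [230.5  91.2] 80.4 z 9.7 10338 mean [634.4 179.3   9.7]
```

```bash
python3 go.py 484.5 252.3 93 98
```

```text
turn [-0.1  0.   0.3] shift cm [ 1.02  0.9  12.64]
```

Call:
{"method": "carry_out", "body": {
  "steps": [
    [[0, 0, 0], [0, 0, 2], 0],
    [[0, 0, 0], [0, 0, 4], 0],
    [[0, 0, 0], [0, 0, 4], 0],
    [[0, 0, 0], [0, 0, 4], 0],
    [[0, 0, 0], [0, 0, 4], 0],
    [[0, 0, 0], [0, 0, 4], 0],
    [[0, 0, 0], [0, 0, 4], 0],
    [[0, 0, 0], [0, 0, 4], 0]
  ]
}}

```text
clock: 3.15
tcp_pos: [0.4779, 0.2404, 0.1802]
orientation: [0.0, 0.655, 0.756, 0.0]
wrist_force: [-0.8, -0.2, -0.1]
finger_gap: 0.0856
grip_force: 0.0
```

```bash
python3 go.py 484.5 252.3 93 98
```

```text
turn [0.  0.  0.2] shift cm [1.09 0.83 8.72]
```

Call:
{"method": "carry_out", "body": {
  "steps": [
    [[0, 0, 0], [1.1, 0.8, 0], 0],
    [[0, 0, 0], [1.1, 0.8, 1], 0],
    [[0, 0, 0], [1.1, 0.8, 4], 0],
    [[0, 0, 0], [1.1, 0.8, 7], 0],
    [[0, 0, 0], [1.1, 0.8, 8.7], 0],
    [[0, 0, 0], [1.1, 0.8, 8.7], 0],
    [[0, 0, 0], [1.1, 0.8, 8.7], 150],
    [[0, 0, 0], [1.1, 0.8, 8.7], 200]
  ],
  "force": 40
}}

```text
clock: 4.15
tcp_pos: [0.485, 0.2526, 0.094]
orientation: [0.0, 0.655, 0.756, 0.001]
wrist_force: [-0.3, 0.3, 0.7]
finger_gap: 0.0516
grip_force: 0.0
```

Call:
{"method": "carry_out", "body": {
  "steps": [
    [[0, 0, 0], [0, 0, 0], 255],
    [[0, 0, 0], [0, 0, 0], 255],
    [[0, 0, 0], [0, 0, 0], 255],
    [[0, 0, 0], [0, 0, 0], 255],
    [[0, 0, 0], [0, 0, 0], 255],
    [[0, 0, 0], [0, 0, -2], 255],
    [[0, 0, 0], [0, 0, -6], 255],
    [[0, 0, 0], [0, 0, -10], 255]
  ],
  "force": 40
}}

```text
clock: 5.15
tcp_pos: [0.4836, 0.2521, 0.1935]
orientation: [-0.0, 0.655, 0.756, -0.001]
wrist_force: [1.0, -0.1, -2.0]
finger_gap: 0.0396
grip_force: 40.8
```

```bash
python3 go.py 560 0 190 80; python3 go.py 639.6 -169.5 150 80
```

```text
turn [-0.1  0.  18.2] shift cm [-26.04   3.96   0.35]
turn [-0.1  0.  18.2] shift cm [-43.95   9.43   4.35]
```

Call:
{"method": "carry_out", "body": {
  "steps": [
    [[0, 0, 0], [-3, 0.6, 0], 255],
    [[0, 0, 0], [-7.5, 1.6, 0], 255],
    [[0, 0, 0], [-12.5, 2.7, 0], 255],
    [[0, 0, 0], [-17.5, 3.8, 0], 255],
    [[0, 0, 0], [-22.5, 4.8, 0], 255],
    [[0, 0, 0], [-27.5, 5.9, 0], 255],
    [[0, 0, 0], [-32.5, 7, 0], 255],
    [[0, 0, 0], [-36, 7.7, 0], 255]
  ]
}}

```text
clock: 6.15
tcp_pos: [0.6121, -0.0954, 0.1923]
orientation: [-0.0, 0.655, 0.755, -0.0]
wrist_force: [-0.2, 0.2, -1.6]
finger_gap: 0.0396
grip_force: 40.9
```

```bash
python3 go.py 639.6 -169.5 70 98
```

```text
turn [-0.  -0.   0.1] shift cm [-7.73  1.68 12.23]
```

Call:
{"method": "carry_out", "body": {
  "steps": [
    [[0, 0, 0], [-4, 0.9, 0], 255],
    [[0, 0, 0], [-7.7, 1.7, 1], 255],
    [[0, 0, 0], [-7.7, 1.7, 5], 255],
    [[0, 0, 0], [-7.7, 1.7, 9], 255],
    [[0, 0, 0], [-7.7, 1.7, 11.5], 255],
    [[0, 0, 0], [-7.7, 1.7, 12.2], 255],
    [[0, 0, 0], [-7.7, 1.7, 12.2], 255],
    [[0, 0, 0], [-7.7, 1.7, 12.2], 255]
  ]
}}

```text
clock: 7.15
tcp_pos: [0.6407, -0.1671, 0.0727]
orientation: [0.001, 0.655, 0.756, 0.0]
wrist_force: [0.9, -0.4, -1.4]
finger_gap: 0.0397
grip_force: 41.0
```

```bash
python3 go.py 639.6 -169.5 54 98;  python3 - <<'E'
from h import *
p,d=env.read_camera('side');cv2.imwrite('pics/s2.png',cv2.resize(p[130:280,250:450,::-1],None,fx=4,fy=4,interpolation=2))
E
```

```text
turn [0.1 0.1 0.2] shift cm [-0.21 -0.15  1.87]
```

View pics/s2.png

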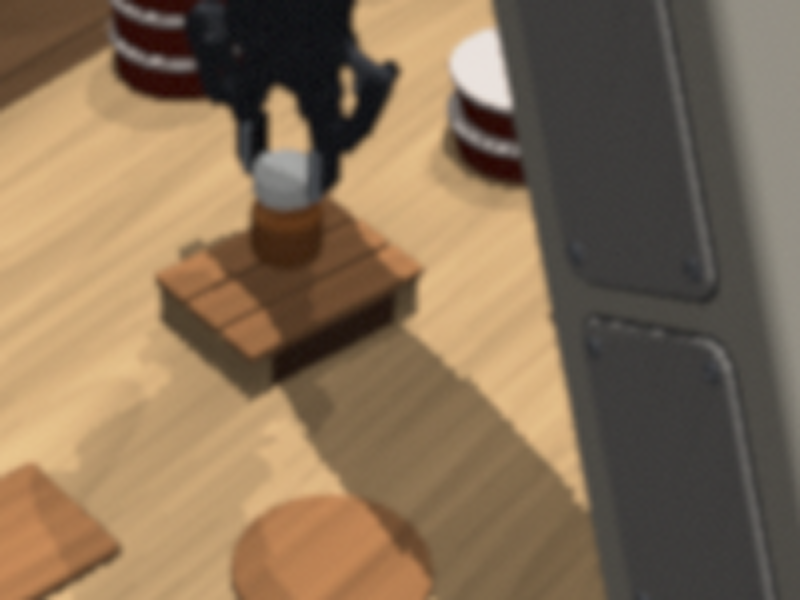

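The jar hangs upright by its cap at (288,210) in the crop, just above the middle of the step. I'll lower it slowly until contact.

Call:
{"method": "carry_out", "body": {
  "steps": [
    [[0, 0, 0], [-0.2, -0.1, 0.4], 255],
    [[0, 0, 0], [-0.2, -0.1, 0.8], 255],
    [[0, 0, 0], [-0.2, -0.1, 1.1], 255],
    [[0, 0, 0], [-0.2, -0.1, 1.3], 255],
    [[0, 0, 0], [-0.2, -0.1, 1.5], 255],
    [[0, 0, 0], [-0.2, -0.1, 1.6], 255],
    [[0, 0, 0], [-0.2, -0.1, 1.6], 255],
    [[0, 0, 0], [-0.2, -0.1, 1.6], 255]
  ]
}}

```text
clock: 8.2
tcp_pos: [0.6389, -0.169, 0.0554]
orientation: [0.0, 0.655, 0.756, -0.0]
wrist_force: [-0.6, -0.0, 0.5]
finger_gap: 0.0401
grip_force: 41.2
```

Call:
{"method": "carry_out", "body": {
  "steps": [
    [[0, 0, 0], [0, 0, 0.05], 255],
    [[0, 0, 0], [0, 0, 0.1], 255],
    [[0, 0, 0], [0, 0, 0.1], 255],
    [[0, 0, 0], [0, 0, 0.1], 255],
    [[0, 0, 0], [0, 0, 0.1], 200],
    [[0, 0, 0], [0, 0, 0.1], 100],
    [[0, 0, 0], [0, 0, 0.1], 60],
    [[0, 0, 0], [0, 0, 0.1], 0]
  ]
}}

```text
clock: 9.2
tcp_pos: [0.639, -0.1689, 0.0538]
orientation: [-0.0, 0.655, 0.756, 0.0]
wrist_force: [-0.5, 0.6, 0.4]
finger_gap: 0.0813
grip_force: 0.0
```

Call:
{"method": "carry_out", "body": {
  "steps": [
    [[0, 0, 0], [0, 0, 0], 0],
    [[0, 0, 0], [0, 0, 0], 0],
    [[0, 0, 0], [0, 0, -2], 0],
    [[0, 0, 0], [0, 0, -6], 0],
    [[0, 0, 0], [0, 0, -10], 0],
    [[0, 0, 0], [0, 0, -13], 0],
    [[0, 0, 0], [0, 0, -13], 0],
    [[0, 0, 0], [0, 0, -13], 0]
  ]
}}

```text
clock: 10.2
tcp_pos: [0.6386, -0.1688, 0.1832]
orientation: [-0.0, 0.655, 0.756, -0.0]
wrist_force: [-0.2, -0.7, -1.0]
finger_gap: 0.0855
grip_force: 0.0
```

```bash
python3 - <<'E'
from h import *
c=env.get_calibration('wrist');p,d=env.read_camera('wrist');cv2.imwrite('pics/w3.png',p[:,:,::-1])
P=wworld(d,c)
for k,z0,z1 in(('jar',.092,.12),('step',.03,.05)):
    m=(P[...,2]>z0)&(P[...,2]<z1)&(d>0)&(abs(P[...,0]-.64)<.12)&(abs(P[...,1]+.17)<.12);m[300:]=0;print(k,*rect(P,m))
E
python3 go.py 487.6 260.2 150 106
```

```text
jar [ 638.  -167.5] [40.3 41.2] 9.1 z 101.7 2520 mean [ 637.8 -166.3  101.5]
step [ 639.2 -168.8] [140.9 101.4] 79.1 z 39.8 13056 mean [ 639.1 -162.    39.6]
turn [-0.1 -0.1 -7.8] shift cm [44.59 -8.78  3.32]
```

View pics/w3.png

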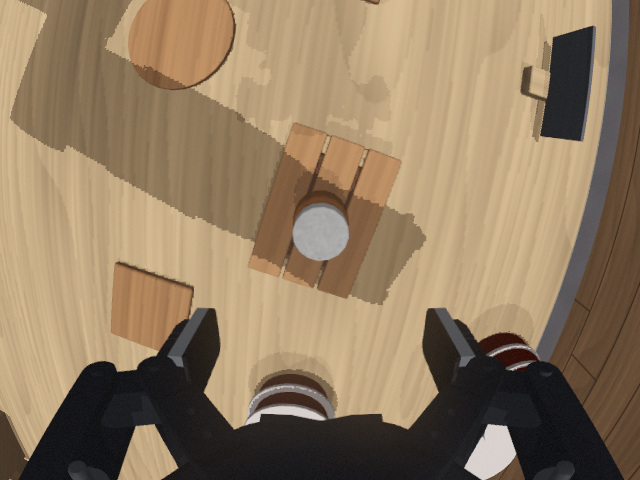

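The jar stands upright at (321,233), within 2 mm of the step's centre. Next is the tub.

Call:
{"method": "carry_out", "body": {
  "steps": [
    [[0, 0, -1], [5.5, -1.1, 0], 0],
    [[0, 0, -2], [11, -2.2, 0], 0],
    [[0, 0, -3], [16.5, -3.3, 0], 0],
    [[0, 0, -4], [22, -4.4, 0], 0],
    [[0, 0, -5], [27.5, -5.5, 0], 0],
    [[0, 0, -6], [33, -6.6, 0], 0],
    [[0, 0, -7], [39, -7.7, 0], 0],
    [[0, 0, -8], [44.6, -8.8, 0], 0]
  ]
}}

```text
clock: 11.25
tcp_pos: [0.4864, 0.2614, 0.1825]
orientation: [-0.001, 0.6, 0.8, -0.001]
wrist_force: [0.5, 0.0, 1.1]
finger_gap: 0.0853
grip_force: 0.0
```

```bash
python3 - <<'E'
from h import *
c=env.get_calibration('wrist');p,d=env.read_camera('wrist');cv2.imwrite('pics/w4.png',p[:,:,::-1])
P=wworld(d,c)
for k,z0,z1 in(('tub',.072,.081),('cheese',.0815,.09),('loaf',.035,.055)):
    m=(P[...,2]>z0)&(P[...,2]<z1)&(d>0)&(abs(P[...,0]-.48)<.08)&(abs(P[...,1]-.31)<.15);m[300:]=0;print(k,*rect(P,m))
E
python3 go.py 487.6 260.2 49 106
```

```text
tub [487. 261.] [60.2 60.1] 14.8 z 79.3 5401 mean [486.3 262.4  79.2]
cheese [468.9 368.7] [54.9 55.3] 5.2 z 82.8 4081 mean [469.  368.5  82.8]
loaf [476.6 321.8] [60.7 78.5] 8.8 z 44.7 4887 mean [476.5 316.9  44.7]
turn [-0.2 -0.2  0.6] shift cm [-0.84  0.23 13.35]
```

Call:
{"method": "carry_out", "body": {
  "steps": [
    [[0, 0, 1.5], [-0.8, 0.2, 1], 0],
    [[0, 0, 1.5], [-0.8, 0.2, 4], 0],
    [[0, 0, 1.5], [-0.8, 0.2, 8], 0],
    [[0, 0, 1.5], [-0.8, 0.2, 11], 0],
    [[0, 0, 1.5], [-0.8, 0.2, 13], 0],
    [[0, 0, 1.5], [-0.8, 0.2, 13.8], 0],
    [[0, 0, 1.5], [-0.8, 0.2, 13.8], 0],
    [[0, 0, 1.5], [-0.8, 0.2, 13.8], 40]
  ]
}}

```text
clock: 12.3
tcp_pos: [0.4931, 0.2526, 0.0468]
orientation: [0.0, 0.611, 0.792, 0.0]
wrist_force: [-0.3, 0.3, 0.3]
finger_gap: 0.0722
grip_force: 0.0
```

Call:
{"method": "carry_out", "body": {
  "steps": [
    [[0, 0, 0], [0, 0, 0], 60],
    [[0, 0, 0], [0, 0, 0], 80],
    [[0, 0, 0], [0, 0, 0], 255],
    [[0, 0, 0], [0, 0, 0], 255],
    [[0, 0, 0], [0, 0, 0], 255],
    [[0, 0, 0], [0, 0, 0], 255],
    [[0, 0, 0], [0, 0, 0], 255],
    [[0, 0, 0], [0, 0, 0], 255]
  ],
  "force": 40
}}

```text
clock: 13.3
tcp_pos: [0.4923, 0.2528, 0.046]
orientation: [0.0, 0.611, 0.792, -0.0]
wrist_force: [0.6, -0.7, 0.1]
finger_gap: -0.0001
grip_force: 0.0
```

The fingers shut on nothing, so I need to look.

```bash
python3 - <<'E'
from h import *
p,d=env.read_camera('side');q,_=env.read_camera('wrist')
o=np.hstack([cv2.resize(p[260:440,150:330],(400,400)),cv2.resize(q,(400,400))]);cv2.imwrite('pics/s5.png',o[:,:,::-1]);print(env.get_state())
E
```

```text
{'clock': 13.4, 'joint_pos': array([ 3.29369583e-01,  3.63374518e-01, -2.68242058e-01,  9.39240534e-01,
       -9.27117133e-05,  1.64351514e+00]), 'qvel': array([0.00090165, 0.00064495, 0.0001029 , 0.00053998, 0.00147999,
       0.00090472]), 'tau': array([ 2.75984945e-03, -4.74508846e+01,  2.64979935e+01,  1.91429572e-03,
       -2.01270736e-04, -1.23432929e-05]), 'tcp_pos': array([0.49228719, 0.25278573, 0.04602732]), 'orientation': array([ 2.18982437e-05,  6.10801744e-01,  7.91783573e-01, -5.09211913e-05]), 'wrist_force': array([ 0.34020705,  0.27444905, -0.24537845]), 'ft_torque': array([-0.00940637, -0.01788541, -0.01695255]), 'grip_force': 0.0, 'finger_gap': -0.00025608170751239954}
```

View pics/s5.png

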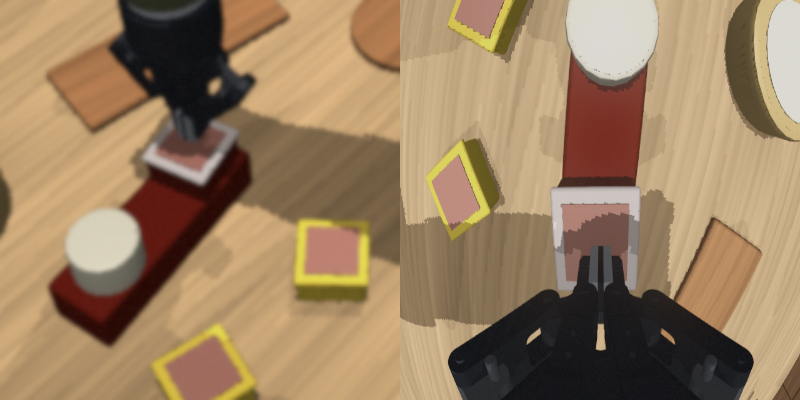

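```bash
python3 - <<'E'
from h import *
c=env.get_calibration('wrist');p,d=env.read_camera('wrist');P=wworld(d,c)
for y in range(280,345,6): print(y,[ (x,*np.round(P[y,x]*1000)) for x in(305,315,327,335)])
print(c['origin'])
p,d=env.read_camera('side')
E
```

```text
280 [(305, np.float64(482.0), np.float64(266.0), np.float64(80.0)), (315, np.float64(486.0), np.float64(267.0), np.float64(80.0)), (327, np.float64(491.0), np.float64(268.0), np.float64(79.0)), (335, np.float64(494.0), np.float64(269.0), np.float64(79.0))]
286 [(305, np.float64(482.0), np.float64(263.0), np.float64(80.0)), (315, np.float64(487.0), np.float64(264.0), np.float64(79.0)), (327, np.float64(492.0), np.float64(266.0), np.float64(79.0)), (335, np.float64(495.0), np.float64(267.0), np.float64(80.0))]
292 [(305, np.float64(483.0), np.float64(260.0), np.float64(79.0)), (315, np.float64(487.0), np.float64(262.0), np.float64(79.0)), (327, np.float64(492.0), np.float64(263.0), np.float64(80.0)), (335, np.float64(496.0), np.float64(264.0), np.float64(79.0))]
298 [(305, np.float64(483.0), np.float64(261.0), np.float64(87.0)), (315, np.float64(487.0), np.float64(262.0), np.float64(86.0)), (327, np.float64(492.0), np.float64(264.0), np.float64(87.0)), (335, np.float64(495.0), np.float64(265.0), np.float64(87.0))]
304 [(305, np.float64(483.0), np.float64(262.0), np.float64(93.0)), (315
[... 1081 characters left out ...]
loat64(111.0)), (327, np.float64(492.0), np.float64(264.0), np.float64(110.0)), (335, np.float64(494.0), np.float64(265.0), np.float64(111.0))]
334 [(305, np.float64(484.0), np.float64(262.0), np.float64(115.0)), (315, np.float64(488.0), np.float64(263.0), np.float64(115.0)), (327, np.float64(491.0), np.float64(264.0), np.float64(115.0)), (335, np.float64(494.0), np.float64(264.0), np.float64(113.0))]
340 [(305, np.float64(484.0), np.float64(263.0), np.float64(120.0)), (315, np.float64(488.0), np.float64(262.0), np.float64(117.0)), (327, np.float64(491.0), np.float64(264.0), np.float64(118.0)), (335, np.float64(494.0), np.float64(265.0), np.float64(120.0))]
[0.47218514 0.32877196 0.22265068]
```

Measured from the wrist depth, the shut fingertips are about 36 mm above the reported TCP z; xy agrees. That also explains the jar being held only by the cap's top. I'll correct heights accordingly. The tub has not moved.

Call:
{"method": "carry_out", "body": {
  "steps": [
    [[0, 0, 0], [0, 0, -1], 0],
    [[0, 0, 0], [0, 0, -1], 0],
    [[0, 0, 0], [0, 0, -1], 0],
    [[0, 0, 0], [0, 0, -1], 0],
    [[0, 0, 0], [0, 0, -1], 0],
    [[0, 0, 0], [0, 0, -1], 0],
    [[0, 0, 0], [0, 0, -1], 0],
    [[0, 0, 0], [0, 0, -1], 0]
  ]
}}

```text
clock: 14.5
tcp_pos: [0.4923, 0.2528, 0.056]
orientation: [0.0, 0.611, 0.792, -0.0]
wrist_force: [0.4, -0.1, 0.6]
finger_gap: 0.0853
grip_force: 0.0
```

```bash
python3 go.py 487 261 8 105;python3 - <<'E'
from h import *
c=env.get_calibration('wrist');p,d=env.read_camera('wrist')
P=wworld(d,c);s=env.get_state();print(s['tcp_pos'])
# fingers: lowest world z among near pixels in front of the tub
m=(d>0)&(P[...,2]>.088)&(P[...,2]<.16)&(abs(P[...,1]-s['tcp_pos'][1])<.03)
q=P[m];print(len(q),np.percentile(q[:,2],[0.5,2,10])*1000)
v,u=np.nonzero(m)
for side in (u<320,u>320):
  z=P[v[side],u[side]];i=np.argsort(z[:,2])[:5];print(np.round(z[i]*1000),u[side][i],v[side][i])
m=(P[...,2]>.072)&(P[...,2]<.0815)&(d>0)&(abs(P[...,0]-.48)<.08)&(abs(P[...,1]-.31)<.15);print(*rect(P,m))
E
```

```text
turn [-0.   0.  -0.3] shift cm [ 0.93 -0.31  4.8 ]
[0.49228204 0.25279605 0.05603672]
15018 [104.5968638  107.54027164 116.48078603]
[[451. 240. 103.]
 [450. 245. 103.]
 [453. 234. 103.]
 [453. 235. 103.]
 [450. 244. 103.]] [218 217 220 220 217] [330 320 342 340 322]
[[532. 270. 102.]
 [536. 257. 103.]
 [532. 269. 103.]
 [533. 266. 103.]
 [532. 271. 103.]] [426 422 426 425 426] [312 340 314 321 311]
[486.4 261. ] [60.3 60.5] 15.3 z 79.4 15442 mean [485.9 263.9  79.3]
```

Call:
{"method": "carry_out", "body": {
  "steps": [
    [[0, 0, 0], [0.9, -0.3, 0], 0],
    [[0, 0, 0], [0.9, -0.3, 0.5], 0],
    [[0, 0, 0], [0.9, -0.3, 1.5], 0],
    [[0, 0, 0], [0.9, -0.3, 2.5], 0],
    [[0, 0, 0], [0.9, -0.3, 3.5], 0],
    [[0, 0, 0], [0.9, -0.3, 4.3], 0],
    [[0, 0, 0], [0.9, -0.3, 4.8], 0],
    [[0, 0, 0], [0.9, -0.3, 4.8], 0]
  ]
}}

```text
clock: 15.55
tcp_pos: [0.4868, 0.2606, 0.0076]
orientation: [-0.0, 0.611, 0.792, -0.0]
wrist_force: [-0.6, 0.2, 1.8]
finger_gap: 0.0852
grip_force: 0.0
```

Call:
{"method": "carry_out", "body": {
  "steps": [
    [[0, 0, 0], [0, 0, 0], 40],
    [[0, 0, 0], [0, 0, 0], 60],
    [[0, 0, 0], [0, 0, 0], 80],
    [[0, 0, 0], [0, 0, 0], 255],
    [[0, 0, 0], [0, 0, 0], 255],
    [[0, 0, 0], [0, 0, 0], 255],
    [[0, 0, 0], [0, 0, 0], 255],
    [[0, 0, 0], [0, 0, 0], 255]
  ],
  "force": 40
}}

```text
clock: 16.55
tcp_pos: [0.4876, 0.2609, 0.0086]
orientation: [0.0, 0.611, 0.792, 0.0]
wrist_force: [-0.1, -0.6, 5.6]
finger_gap: 0.0598
grip_force: 44.2
```

Call:
{"method": "carry_out", "body": {
  "steps": [
    [[0, 0, 0], [0, 0, -0.5], 255],
    [[0, 0, 0], [0, 0, -1.5], 255],
    [[0, 0, 0], [0, 0, -3.5], 255],
    [[0, 0, 0], [0, 0, -6], 255],
    [[0, 0, 0], [0, 0, -8], 255],
    [[0, 0, 0], [0, 0, -10], 255],
    [[0, 0, 0], [0, 0, -10], 255],
    [[0, 0, 0], [0, 0, -10], 255]
  ]
}}

```text
clock: 17.55
tcp_pos: [0.4866, 0.2606, 0.1074]
orientation: [-0.0, 0.611, 0.792, -0.0]
wrist_force: [-0.1, 0.2, -2.2]
finger_gap: 0.0593
grip_force: 43.6
```

```bash
python3 go.py 500 0 109 95; python3 go.py 454.8 -316.4 109 80.7
```

```text
turn [-0.1  0.   9.7] shift cm [-25.54  -5.32  -0.15]
turn [-0.1  0.  24. ] shift cm [-55.   -17.73  -0.13]
```

Call:
{"method": "carry_out", "body": {
  "steps": [
    [[0, 0, 1.5], [-3, -1, 0], 255],
    [[0, 0, 4], [-8, -2.6, 0], 255],
    [[0, 0, 7], [-13, -4.2, 0], 255],
    [[0, 0, 10], [-18, -5.8, 0], 255],
    [[0, 0, 13], [-23.5, -7.6, 0], 255],
    [[0, 0, 16], [-29, -9.3, 0], 255],
    [[0, 0, 18], [-33.5, -10.8, 0], 255],
    [[0, 0, 20], [-37, -11.9, 0], 255]
  ]
}}

```text
clock: 18.55
tcp_pos: [0.4648, -0.129, 0.107]
orientation: [-0.001, 0.74, 0.673, -0.0]
wrist_force: [0.4, 1.0, -2.0]
finger_gap: 0.0594
grip_force: 43.6
```

```bash
python3 go.py 454.8 -316.4 10 80.7
```

```text
turn [-0.1 -0.   3.9] shift cm [-18.75   0.8    9.69]
```

Call:
{"method": "carry_out", "body": {
  "steps": [
    [[0, 0, 1], [-4, 0.2, 0], 255],
    [[0, 0, 2], [-9, 0.4, 0], 255],
    [[0, 0, 3], [-14, 0.6, 0], 255],
    [[0, 0, 3.9], [-17.5, 0.8, 0], 255],
    [[0, 0, 3.9], [-18.7, 0.8, 2], 255],
    [[0, 0, 3.9], [-18.7, 0.8, 5], 255],
    [[0, 0, 3.9], [-18.7, 0.8, 8], 255],
    [[0, 0, 3.9], [-18.7, 0.8, 8], 255]
  ]
}}

```text
clock: 19.55
tcp_pos: [0.4539, -0.3119, 0.0247]
orientation: [-0.004, 0.762, 0.648, -0.0]
wrist_force: [0.5, 1.0, -1.0]
finger_gap: 0.0594
grip_force: 43.8
```

```bash
python3 go.py 454.8 -316.4 -26 80.7; python3 - <<'E'
from h import *
c=env.get_calibration('wrist');p,d=env.read_camera('wrist');cv2.imwrite('pics/w6.png',p[:,:,::-1])
P=wworld(d,c);x,y,z=env.get_state()['tcp_pos']
m=(P[...,2]>.002)&(abs(P[...,2]-z-.071)<.006)&(d>0)&(abs(P[...,0]-x)<.06)&(abs(P[...,1]-y)<.06);print(*rect(P,m))
E
```

```text
turn [-0.4 -0.2  0.1] shift cm [-0.45  0.19  5.07]
[ 454.4 -311.4] [59.9 87. ] 80.4 z 95.5 24438 mean [ 455.3 -306.4   95.6]
```

View pics/w6.png

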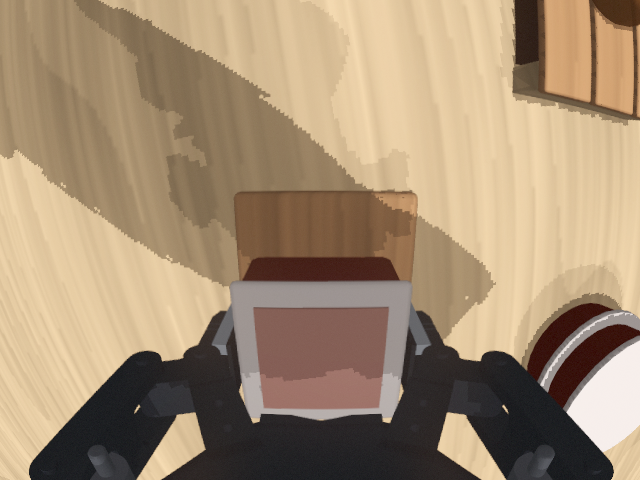

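The wrist picture shows the tub held level, its sides in line with the square board (board far edge at row 193). I'll lower it.

Call:
{"method": "carry_out", "body": {
  "steps": [
    [[0, 0, 0], [-0.4, 0.2, 1], 255],
    [[0, 0, 0], [-0.4, 0.2, 2.2], 255],
    [[0, 0, 0], [-0.4, 0.2, 3.2], 255],
    [[0, 0, 0], [-0.4, 0.2, 4], 255],
    [[0, 0, 0], [-0.4, 0.2, 4.4], 255],
    [[0, 0, 0], [-0.4, 0.2, 4.7], 255],
    [[0, 0, 0], [-0.4, 0.2, 4.8], 255],
    [[0, 0, 0], [-0.4, 0.2, 4.8], 255]
  ]
}}

```text
clock: 20.6
tcp_pos: [0.4581, -0.3187, -0.0197]
orientation: [0.0, 0.761, 0.648, -0.0]
wrist_force: [0.3, 0.1, -2.0]
finger_gap: 0.0594
grip_force: 43.9
```

```bash
python3 go.py 454.8 -316.4 -26.8 80.7
```

```text
turn [0.  0.  0.1] shift cm [ 0.17 -0.37  0.71]
```

Call:
{"method": "carry_out", "body": {
  "steps": [
    [[0, 0, 0], [0.2, -0.4, 0], 255],
    [[0, 0, 0], [0.2, -0.4, 0.2], 255],
    [[0, 0, 0], [0.2, -0.4, 0.3], 255],
    [[0, 0, 0], [0.2, -0.4, 0.4], 255],
    [[0, 0, 0], [0.2, -0.4, 0.5], 255],
    [[0, 0, 0], [0.2, -0.4, 0.6], 255],
    [[0, 0, 0], [0.2, -0.4, 0.6], 255],
    [[0, 0, 0], [0.2, -0.4, 0.6], 255]
  ]
}}

```text
clock: 21.6
tcp_pos: [0.4544, -0.316, -0.0259]
orientation: [0.0, 0.761, 0.648, -0.0]
wrist_force: [-0.0, 0.1, -1.0]
finger_gap: 0.0596
grip_force: 43.9
```

```bash
python3 go.py 454.8 -316.4 -26.8 80.7
```

```text
turn [0.  0.  0.1] shift cm [-0.04  0.05  0.09]
```

Call:
{"method": "carry_out", "body": {
  "steps": [
    [[0, 0, 0], [0, 0, 0.1], 255],
    [[0, 0, 0], [0, 0, 0.15], 255],
    [[0, 0, 0], [0, 0, 0.15], 255],
    [[0, 0, 0], [0, 0, 0.15], 255],
    [[0, 0, 0], [0, 0, 0.15], 60],
    [[0, 0, 0], [0, 0, 0.15], 40],
    [[0, 0, 0], [0, 0, 0.15], 0],
    [[0, 0, 0], [0, 0, 0.15], 0]
  ]
}}

```text
clock: 22.6
tcp_pos: [0.4544, -0.3159, -0.0275]
orientation: [-0.0, 0.761, 0.648, -0.0]
wrist_force: [-0.1, -0.9, 0.7]
finger_gap: 0.0857
grip_force: 0.0
```

Call:
{"method": "carry_out", "body": {
  "steps": [
    [[0, 0, 0], [0, 0, 0], 0],
    [[0, 0, 0], [0, 0, -1], 0],
    [[0, 0, 0], [0, 0, -4], 0],
    [[0, 0, 0], [0, 0, -8], 0],
    [[0, 0, 0], [0, 0, -12], 0],
    [[0, 0, 0], [0, 0, -15], 0],
    [[0, 0, 0], [0, 0, -15], 0],
    [[0, 0, 0], [0, 0, -15], 0]
  ]
}}

```text
clock: 23.6
tcp_pos: [0.4541, -0.3157, 0.1223]
orientation: [-0.0, 0.762, 0.648, -0.0]
wrist_force: [0.3, 0.1, -0.0]
finger_gap: 0.0854
grip_force: 0.0
```

```bash
python3 - <<'E'
from h import *
c=env.get_calibration('wrist');p,d=env.read_camera('wrist');cv2.imwrite('pics/w7.png',p[:,:,::-1])
P=wworld(d,c)
for k,z0,z1 in(('tub',.036,.05),('board',.006,.02)):
    m=(P[...,2]>z0)&(P[...,2]<z1)&(d>0)&(abs(P[...,0]-.455)<.08)&(abs(P[...,1]+.316)<.08);m[330:]=0
    if k=='board': m&=~((p[...,0]>150)&(p[...,1]>.78*p[...,0]))
    print(k,*rect(P,m))
E
python3 go.py 468.9 368.7 125 98;python3 go.py 480 0 125 98
```

```text
tub [ 454.7 -315.6] [60.1 59.9] 81.1 z 44.3 6532 mean [ 454.9 -314.    44.3]
board [ 455.5 -317.8] [ 99.5 100.9] 80.8 z 9.7 7393 mean [ 458.1 -307.7    9.7]
turn [ -0.1  -0.1 -17.2] shift cm [67.77 -9.43 -0.26]
turn [ -0.1  -0.1 -17.2] shift cm [31.55 -2.45 -0.3 ]
```

View pics/w7.png

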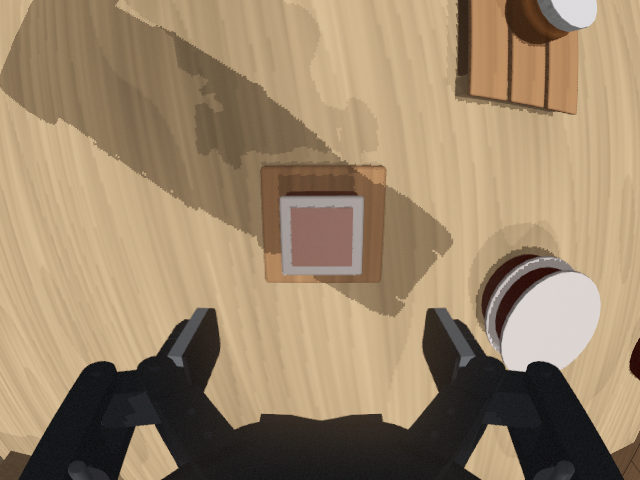

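The tub sits in line on the square board at (322,235), about 2 mm from centre. Next is the cheese.

Call:
{"method": "carry_out", "body": {
  "steps": [
    [[0, 0, -2], [5.5, -0.8, 0], 0],
    [[0, 0, -4], [11.5, -1.6, 0], 0],
    [[0, 0, -6], [17.5, -2.4, 0], 0],
    [[0, 0, -8], [23.5, -3.3, 0], 0],
    [[0, 0, -10], [29.5, -4.1, 0], 0],
    [[0, 0, -12], [35.5, -4.9, 0], 0],
    [[0, 0, -14], [41.5, -5.8, 0], 0],
    [[0, 0, -16], [47, -6.5, 0], 0]
  ]
}}

```text
clock: 24.65
tcp_pos: [0.464, 0.1604, 0.1213]
orientation: [-0.001, 0.663, 0.748, -0.001]
wrist_force: [1.0, -0.0, -0.0]
finger_gap: 0.0854
grip_force: 0.0
```

```bash
python3 go.py 468.9 368.7 122 98
```

```text
turn [-0.1  0.  -1.1] shift cm [20.62  2.99 -0.08]
```

Call:
{"method": "carry_out", "body": {
  "steps": [
    [[0, 0, -1], [5, 0.7, 0], 0],
    [[0, 0, -1], [10, 1.5, 0], 0],
    [[0, 0, -1], [15, 2.2, 0], 0],
    [[0, 0, -1], [19, 2.8, 0], 0],
    [[0, 0, -1], [20.4, 3, 0], 0],
    [[0, 0, -1], [20.4, 3, 0], 0],
    [[0, 0, -1], [20.4, 3, 0], 0],
    [[0, 0, -1], [20.4, 3, 0], 0]
  ]
}}

```text
clock: 25.65
tcp_pos: [0.471, 0.3632, 0.1226]
orientation: [0.0, 0.658, 0.753, -0.0]
wrist_force: [-0.7, -0.3, 0.8]
finger_gap: 0.0851
grip_force: 0.0
```

```bash
python3 - <<'E'
from h import *
c=env.get_calibration('wrist');p,d=env.read_camera('wrist')
P=wworld(d,c)
for k,z0,z1 in(('cheese',.079,.09),('loaf',.035,.055)):
    m=(P[...,2]>z0)&(P[...,2]<z1)&(d>0)&(abs(P[...,0]-.48)<.08)&(abs(P[...,1]-.31)<.15);m[330:]=0;print(k,*rect(P,m))
E
python3 go.py 468.9 368.7 10 98
```

```text
cheese [469.1 369.1] [56.3 56.2] 6.8 z 82.7 6225 mean [468.8 370.6  82.6]
loaf [477.9 313.9] [60.6 57.7] 8.4 z 44.7 3769 mean [479.  309.6  44.6]
turn [-0.   0.  -0.3] shift cm [ 0.56 -0.15 11.27]
```

Call:
{"method": "carry_out", "body": {
  "steps": [
    [[0, 0, 0], [0.6, -0.1, 1], 0],
    [[0, 0, 0], [0.6, -0.1, 4], 0],
    [[0, 0, 0], [0.6, -0.1, 7], 0],
    [[0, 0, 0], [0.6, -0.1, 9.5], 0],
    [[0, 0, 0], [0.6, -0.1, 11], 0],
    [[0, 0, 0], [0.6, -0.1, 11.2], 0],
    [[0, 0, 0], [0.6, -0.1, 11.2], 0],
    [[0, 0, 0], [0.6, -0.1, 11.2], 40]
  ]
}}

```text
clock: 26.7
tcp_pos: [0.4699, 0.3709, 0.0117]
orientation: [0.0, 0.657, 0.754, 0.001]
wrist_force: [0.7, 0.5, 0.0]
finger_gap: 0.0722
grip_force: 0.0
```

Call:
{"method": "carry_out", "body": {
  "steps": [
    [[0, 0, 0], [0, 0, 0], 60],
    [[0, 0, 0], [0, 0, 0], 80],
    [[0, 0, 0], [0, 0, 0], 255],
    [[0, 0, 0], [0, 0, 0], 255],
    [[0, 0, 0], [0, 0, 0], 255],
    [[0, 0, 0], [0, 0, 0], 255],
    [[0, 0, 0], [0, 0, 0], 255],
    [[0, 0, 0], [0, 0, 0], 255]
  ],
  "force": 35
}}

```text
clock: 27.7
tcp_pos: [0.4695, 0.3706, 0.0112]
orientation: [0.0, 0.657, 0.754, 0.001]
wrist_force: [0.3, -1.2, 5.2]
finger_gap: 0.0568
grip_force: 37.9
```

Call:
{"method": "carry_out", "body": {
  "steps": [
    [[0, 0, 0], [0, 0, -0.5], 255],
    [[0, 0, 0], [0, 0, -1.5], 255],
    [[0, 0, 0], [0, 0, -3.5], 255],
    [[0, 0, 0], [0, 0, -6], 255],
    [[0, 0, 0], [0, 0, -8], 255],
    [[0, 0, 0], [0, 0, -10], 255],
    [[0, 0, 0], [0, 0, -10], 255],
    [[0, 0, 0], [0, 0, -10], 255]
  ]
}}

```text
clock: 28.7
tcp_pos: [0.4687, 0.3702, 0.1099]
orientation: [-0.0, 0.657, 0.754, -0.0]
wrist_force: [-0.7, -0.3, -1.5]
finger_gap: 0.0568
grip_force: 37.5
```

```bash
python3 go.py 474.3 -12.3 110 98
```

```text
turn [-0.   0.  -0.2] shift cm [-3.797e+01 -4.640e+00  1.000e-02]
```

Call:
{"method": "carry_out", "body": {
  "steps": [
    [[0, 0, 0], [-3, -0.4, 0], 255],
    [[0, 0, 0], [-8, -1, 0], 255],
    [[0, 0, 0], [-13.5, -1.7, 0], 255],
    [[0, 0, 0], [-19, -2.3, 0], 255],
    [[0, 0, 0], [-24.5, -3, 0], 255],
    [[0, 0, 0], [-30, -3.7, 0], 255],
    [[0, 0, 0], [-35, -4.3, 0], 255],
    [[0, 0, 0], [-37.8, -4.6, 0], 255]
  ]
}}

```text
clock: 29.7
tcp_pos: [0.4739, -0.0125, 0.1095]
orientation: [-0.001, 0.658, 0.753, -0.001]
wrist_force: [0.9, 0.3, -0.2]
finger_gap: 0.0567
grip_force: 37.5
```

Call:
{"method": "carry_out", "body": {
  "steps": [
    [[0, 0, 0], [0, 0, 1], 255],
    [[0, 0, 0], [0, 0, 3], 255],
    [[0, 0, 0], [0, 0, 6], 255],
    [[0, 0, 0], [0, 0, 9], 255],
    [[0, 0, 0], [0, 0, 11], 255],
    [[0, 0, 0], [0, 0, 12], 255],
    [[0, 0, 0], [0, 0, 12], 255],
    [[0, 0, 0], [0, 0, 12], 255]
  ]
}}

```text
clock: 30.7
tcp_pos: [0.4754, -0.0102, -0.0089]
orientation: [0.0, 0.657, 0.754, 0.0]
wrist_force: [0.3, 0.6, -1.1]
finger_gap: 0.057
grip_force: 37.5
```

```bash
python3 go.py 474.3 -11.3 -24 98
```

```text
turn [ 0.1  0.  -0.2] shift cm [-0.09 -0.13  1.51]
```

Call:
{"method": "carry_out", "body": {
  "steps": [
    [[0, 0, 0], [-0.1, -0.1, 0.5], 255],
    [[0, 0, 0], [-0.1, -0.1, 0.8], 255],
    [[0, 0, 0], [-0.1, -0.1, 1.1], 255],
    [[0, 0, 0], [-0.1, -0.1, 1.3], 255],
    [[0, 0, 0], [-0.1, -0.1, 1.4], 255],
    [[0, 0, 0], [-0.1, -0.1, 1.5], 255],
    [[0, 0, 0], [-0.1, -0.1, 1.5], 255],
    [[0, 0, 0], [-0.1, -0.1, 1.5], 255]
  ]
}}

```text
clock: 31.7
tcp_pos: [0.474, -0.0115, -0.0238]
orientation: [0.0, 0.657, 0.754, -0.0]
wrist_force: [-3.5, 0.3, 5.9]
finger_gap: 0.0568
grip_force: 38.1
```

Contact felt (force z up to +5.9 N). I'll release and rise.

Call:
{"method": "carry_out", "body": {
  "steps": [
    [[0, 0, 0], [0, 0, 0], 80],
    [[0, 0, 0], [0, 0, 0], 60],
    [[0, 0, 0], [0, 0, 0], 30],
    [[0, 0, 0], [0, 0, 0], 0],
    [[0, 0, 0], [0, 0, 0], 0],
    [[0, 0, 0], [0, 0, 0], 0],
    [[0, 0, 0], [0, 0, -1], 0],
    [[0, 0, 0], [0, 0, -4], 0]
  ]
}}

```text
clock: 32.7
tcp_pos: [0.4725, -0.0112, 0.0153]
orientation: [-0.001, 0.657, 0.754, -0.001]
wrist_force: [-0.6, -0.1, 0.8]
finger_gap: 0.0855
grip_force: 0.0
```

Call:
{"method": "carry_out", "body": {
  "steps": [
    [[0, 0, 0], [0, 0, -4], 0],
    [[0, 0, 0], [0, 0, -8], 0],
    [[0, 0, 0], [0, 0, -10], 0],
    [[0, 0, 0], [0, 0, -10], 0],
    [[0, 0, 0], [0, 0, -10], 0],
    [[0, 0, 0], [0, 0, -10], 0],
    [[0, 0, 0], [0, 0, -10], 0],
    [[0, 0, 0], [0, 0, -10], 0]
  ]
}}

```text
clock: 33.7
tcp_pos: [0.4737, -0.0115, 0.1151]
orientation: [-0.0, 0.657, 0.754, -0.0]
wrist_force: [-1.0, 0.8, 0.2]
finger_gap: 0.0856
grip_force: 0.0
```

```bash
python3 - <<'E'
from h import *
c=env.get_calibration('wrist');p,d=env.read_camera('wrist');cv2.imwrite('pics/w8.png',p[:,:,::-1])
P=wworld(d,c)
for k,z0,z1 in(('cheese',.042,.055),('board',.007,.02)):
    m=(P[...,2]>z0)&(P[...,2]<z1)&(d>0)&(abs(P[...,0]-.475)<.07)&(abs(P[...,1]+.012)<.07);m[330:]=0
    print(k,*rect(P,m))
E
python3 go.py 477 316.4 115 98.2
```

```text
cheese [474.2 -12.4] [57.  56.5] 53.3 z 47.7 5030 mean [473.9 -11.3  47.5]
board [475.3 -12.1] [112.6 112.9] 9.8 z 9.8 9744 mean [474.4  -3.6   9.8]
turn [-0.  -0.  -0.4] shift cm [3.244e+01 4.770e+00 2.000e-02]
```

View pics/w8.png

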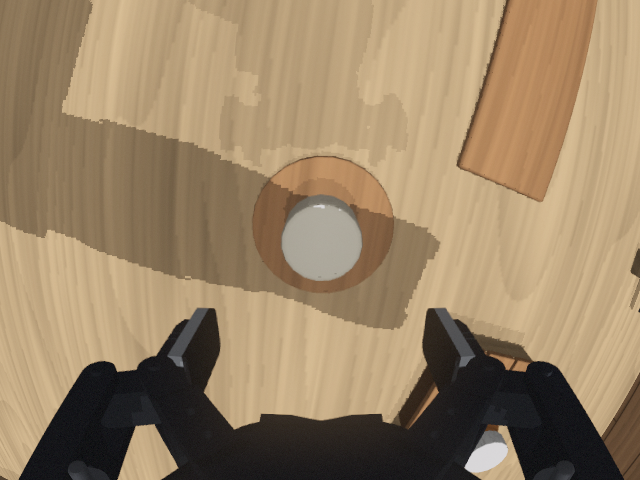

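The cheese lies centred on the round board at (321,240). Last is the loaf.

Call:
{"method": "carry_out", "body": {
  "steps": [
    [[0, 0, 0], [5, 0.7, 0], 0],
    [[0, 0, 0], [11, 1.6, 0], 0],
    [[0, 0, 0], [17, 2.5, 0], 0],
    [[0, 0, 0], [23, 3.4, 0], 0],
    [[0, 0, 0], [28, 4.1, 0], 0],
    [[0, 0, 0], [31.5, 4.6, 0], 0],
    [[0, 0, 0], [32.4, 4.8, 0], 0],
    [[0, 0, 0], [32.4, 4.8, 0], 0]
  ]
}}

```text
clock: 34.75
tcp_pos: [0.4774, 0.316, 0.1152]
orientation: [0.0, 0.657, 0.754, -0.0]
wrist_force: [-0.4, -0.8, 0.8]
finger_gap: 0.0856
grip_force: 0.0
```

```bash
python3 - <<'E'
from h import *
c=env.get_calibration('wrist');p,d=env.read_camera('wrist')
P=wworld(d,c)
m=(P[...,2]>.035)&(P[...,2]<.055)&(d>0)&(abs(P[...,0]-.48)<.08)&(abs(P[...,1]-.31)<.15);m[330:]=0;print(*rect(P,m))
m=(d>0)&(P[...,2]>.007)&(P[...,2]<.02)&(abs(P[...,0]-.637)<.09)&(abs(P[...,1]-.159)<.14);m[:,600:]=0;m[330:]=0;print('long',*rect(P,m))
d,c=env.read_camera('top')[1],env.get_calibration('top');P=world(d,c);m=(P[...,2]>.035)&(P[...,2]<.06)&(d>0)&(abs(P[...,0]-.48)<.08)&(abs(P[...,1]-.31)<.15);print('top',*rect(P,m))
E
python3 go.py 477 316.4 115 98.2
```

```text
[476.1 326.4] [ 60.6 169.3] 8.3 z 44.7 19279 mean [475.1 333.6  44.7]
long [652.9 253.2] [39.6 89.8] 80.7 z 9.7 2513 mean [648.  257.4   9.7]
top [485.4 275.8] [ 60.6 114.8] 8.1 z 45.6 848 mean [484.5 272.8  45.6]
turn [-0.   0.  -0.5] shift cm [ 0.16 -0.03  0.04]
```

Call:
{"method": "carry_out", "body": {
  "steps": [
    [[0, 0, -0.6], [0.1, 0, 2], 0],
    [[0, 0, -0.6], [0.1, 0, 5], 0],
    [[0, 0, -0.6], [0.1, 0, 8], 0],
    [[0, 0, -0.6], [0.1, 0, 11], 0],
    [[0, 0, -0.6], [0.1, 0, 13], 0],
    [[0, 0, -0.6], [0.1, 0, 14], 0],
    [[0, 0, -0.6], [0.1, 0, 14.3], 0],
    [[0, 0, -0.6], [0.1, 0, 14.3], 0]
  ]
}}

```text
clock: 35.85
tcp_pos: [0.478, 0.3169, -0.0268]
orientation: [0.0, 0.654, 0.757, 0.0]
wrist_force: [-0.8, -0.2, 0.1]
finger_gap: 0.0854
grip_force: 0.0
```

Call:
{"method": "carry_out", "body": {
  "steps": [
    [[0, 0, 0], [0, 0, 0], 40],
    [[0, 0, 0], [0, 0, 0], 60],
    [[0, 0, 0], [0, 0, 0], 80],
    [[0, 0, 0], [0, 0, 0], 255],
    [[0, 0, 0], [0, 0, 0], 255],
    [[0, 0, 0], [0, 0, 0], 255],
    [[0, 0, 0], [0, 0, 0], 255],
    [[0, 0, 0], [0, 0, 0], 255]
  ],
  "force": 90
}}

```text
clock: 36.85
tcp_pos: [0.4778, 0.3173, -0.0265]
orientation: [0.0, 0.653, 0.757, 0.0]
wrist_force: [-1.3, -0.9, 6.6]
finger_gap: 0.059
grip_force: 96.8
```

Call:
{"method": "carry_out", "body": {
  "steps": [
    [[0, 0, 0], [0, 0, -0.3], 255],
    [[0, 0, 0], [0, 0, -1], 255],
    [[0, 0, 0], [0, 0, -2], 255],
    [[0, 0, 0], [0, 0, -3.5], 255],
    [[0, 0, 0], [0, 0, -5], 255],
    [[0, 0, 0], [0, 0, -6], 255],
    [[0, 0, 0], [0, 0, -6], 255],
    [[0, 0, 0], [0, 0, -6], 255]
  ]
}}

```text
clock: 37.85
tcp_pos: [0.4771, 0.3168, 0.0323]
orientation: [-0.0, 0.653, 0.757, -0.0]
wrist_force: [0.3, -0.1, -5.7]
finger_gap: 0.0588
grip_force: 97.5
```

```bash
python3 go.py 637.2 159.2 33 80.4; python3 - <<'E'
from h import *
c=env.get_calibration('wrist');p,d=env.read_camera('wrist');cv2.imwrite('pics/w9.png',p[:,:,::-1])
P=wworld(d,c);q=[np.round(P[y,320]*1000) for y in (60,100,140,180,220,260)];print(*q)
E
```

```text
turn [-0.  0. 18.] shift cm [-17.93  13.53  -0.08]
[460. 431.   2.] [464. 402. 103.] [466. 390. 103.] [468. 379. 103.] [469. 368. 104.] [471. 355. 104.]
```

View pics/w9.png

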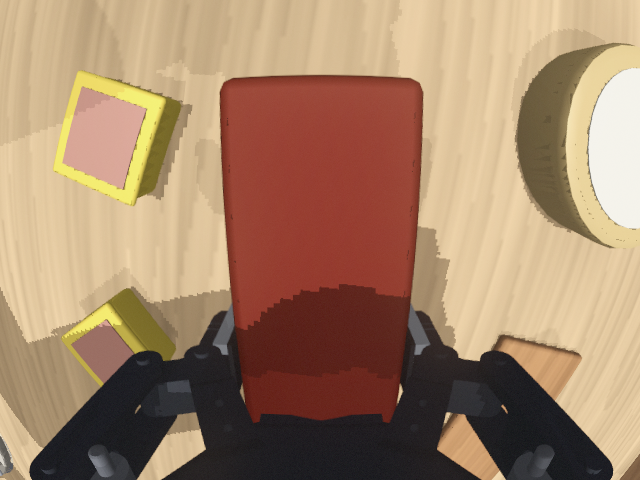

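The loaf is held level at its middle, clear of everything. I'll carry it over the long board.

Call:
{"method": "carry_out", "body": {
  "steps": [
    [[0, 0, 2], [-2, 1.5, -0.5], 255],
    [[0, 0, 5], [-5, 3.8, -1], 255],
    [[0, 0, 8], [-8, 6, -1], 255],
    [[0, 0, 11], [-11, 8.3, -1], 255],
    [[0, 0, 14], [-14, 10.6, -1], 255],
    [[0, 0, 17], [-16.5, 12.5, -1], 255],
    [[0, 0, 18], [-17.9, 13.5, -1], 255],
    [[0, 0, 18], [-17.9, 13.5, -1], 255]
  ]
}}

```text
clock: 38.9
tcp_pos: [0.6373, 0.1589, 0.0418]
orientation: [-0.0, 0.764, 0.645, -0.0]
wrist_force: [-0.7, 0.1, -5.7]
finger_gap: 0.0587
grip_force: 97.9
```

Call:
{"method": "carry_out", "body": {
  "steps": [
    [[0, 0, 0], [0, 0, 0], 255],
    [[0, 0, 0], [0, 0, 1], 255],
    [[0, 0, 0], [0, 0, 2], 255],
    [[0, 0, 0], [0, 0, 3], 255],
    [[0, 0, 0], [0, 0, 4], 255],
    [[0, 0, 0], [0, 0, 4], 255],
    [[0, 0, 0], [0, 0, 4], 255],
    [[0, 0, 0], [0, 0, 4], 255]
  ]
}}

```text
clock: 39.9
tcp_pos: [0.6377, 0.1597, 0.0031]
orientation: [0.0, 0.764, 0.645, 0.0]
wrist_force: [-0.0, 0.5, -4.8]
finger_gap: 0.0589
grip_force: 98.0
```

```bash
python3 go.py 637.2 159.2 -16.7 80.4; python3 - <<'E'
from h import *
c=env.get_calibration('top');p,d=env.read_camera('top');P=world(d,c);p=p.astype(int)
near=(d>0)&(abs(P[...,0]-.64)<.09)&(abs(P[...,1]-.16)<.16)
m=near&(P[...,2]>.045)&(P[...,2]<.09)&(p[...,0]>1.8*p[...,1]);q=P[m];print('loaf',cv2.minAreaRect((q[:,:2]*1000).astype(np.float32)),np.median(q[:,2]),len(q))
cv2.imwrite('pics/t10.png',cv2.resize(p[160:260,220:340,::-1].astype(np.uint8),None,fx=5,fy=5,interpolation=2))
c=env.get_calibration('wrist');p,d=env.read_camera('wrist');P=wworld(d,c);p=p.astype(int)
near=(d>0)&(abs(P[...,0]-.64)<.09)&(abs(P[...,1]-.16)<.16)
m=near&(P[...,2]>.045)&(P[...,2]<.09)&(p[...,0]>1.8*p[...,1]);print('loaf w',*rect(P,m))
m=near&(P[...,2]>.007)&(P[...,2]<.016);m[330:]=0;print('board w',*rect(P,m))
E
```

```text
turn [ 0.1 -0.   0. ] shift cm [-0.05 -0.04  1.98]
loaf ((629.090576171875, 100.34664916992188), (74.81031799316406, 57.26374435424805), 82.162109375) 0.07554853227866087 396
loaf w [643.  190.3] [125.   60.4] 80.4 z 74.4 61962 mean [644.7 202.   74.3]
board w [655.7 265.7] [12.9 89.8] 80.4 z 9.7 4584 mean [655.9 265.8   9.7]
```

View pics/t10.png

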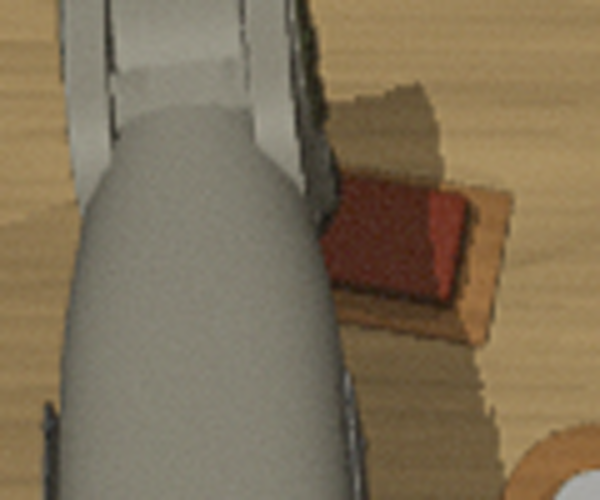

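The loaf is over the long board, parallel and centred within about 1 mm by the wrist depth. I'll lower it.

Call:
{"method": "carry_out", "body": {
  "steps": [
    [[0, 0, 0], [0, 0, 0.5], 255],
    [[0, 0, 0], [0, 0, 1], 255],
    [[0, 0, 0], [0, 0, 1.3], 255],
    [[0, 0, 0], [0, 0, 1.5], 255],
    [[0, 0, 0], [0, 0, 1.7], 255],
    [[0, 0, 0], [0, 0, 1.8], 255],
    [[0, 0, 0], [0, 0, 1.9], 255],
    [[0, 0, 0], [0, 0, 1.9], 255]
  ]
}}

```text
clock: 41.0
tcp_pos: [0.6372, 0.1597, -0.0163]
orientation: [0.0, 0.764, 0.646, 0.0]
wrist_force: [-0.6, -0.1, -5.5]
finger_gap: 0.0589
grip_force: 98.3
```

Call:
{"method": "carry_out", "body": {
  "steps": [
    [[0, 0, 0], [0, 0, 0.05], 255],
    [[0, 0, 0], [0, 0, 0.05], 255],
    [[0, 0, 0], [0, 0, 0.1], 255],
    [[0, 0, 0], [0, 0, 0.1], 255],
    [[0, 0, 0], [0, 0, 0.1], 255],
    [[0, 0, 0], [0, 0, 0.1], 255],
    [[0, 0, 0], [0, 0, 0.1], 255],
    [[0, 0, 0], [0, 0, 0.1], 255]
  ]
}}

```text
clock: 42.0
tcp_pos: [0.6373, 0.1597, -0.0165]
orientation: [0.0, 0.764, 0.646, 0.0]
wrist_force: [-3.7, -0.4, 5.4]
finger_gap: 0.0591
grip_force: 99.1
```

Contact felt, so I'll release and rise.

Call:
{"method": "carry_out", "body": {
  "steps": [
    [[0, 0, 0], [0, 0, 0], 80],
    [[0, 0, 0], [0, 0, 0], 60],
    [[0, 0, 0], [0, 0, 0], 30],
    [[0, 0, 0], [0, 0, 0], 0],
    [[0, 0, 0], [0, 0, 0], 0],
    [[0, 0, 0], [0, 0, 0], 0],
    [[0, 0, 0], [0, 0, -1], 0],
    [[0, 0, 0], [0, 0, -4], 0]
  ]
}}

```text
clock: 43.0
tcp_pos: [0.6355, 0.1594, 0.0217]
orientation: [-0.001, 0.764, 0.646, -0.002]
wrist_force: [0.5, -0.1, 1.2]
finger_gap: 0.0857
grip_force: 0.0
```

Call:
{"method": "carry_out", "body": {
  "steps": [
    [[0, 0, 0], [0, 0, -4], 0],
    [[0, 0, 0], [0, 0, -8], 0],
    [[0, 0, 0], [0, 0, -12], 0],
    [[0, 0, 0], [0, 0, -15], 0],
    [[0, 0, 0], [-5, -4, -15], 0],
    [[0, 0, 0], [-10, -8, -15], 0],
    [[0, 0, 0], [-15, -12, -15], 0],
    [[0, 0, 0], [-20, -16, -15], 0]
  ]
}}

```text
clock: 44.0
tcp_pos: [0.4493, -0.0079, 0.1734]
orientation: [0.001, 0.764, 0.646, 0.0]
wrist_force: [0.2, -0.9, 1.0]
finger_gap: 0.0852
grip_force: 0.0
```

Call:
{"method": "carry_out", "body": {
  "steps": [
    [[0, 0, 0], [-4, 0, 0], 0],
    [[0, 0, 0], [-9, 0, 0], 0],
    [[0, 0, 0], [-14, 0, 0], 0],
    [[0, 0, 0], [-19, 0, 0], 0],
    [[0, 0, 0], [-23, 0, 0], 0],
    [[0, 0, 0], [-25, 0, 0], 0],
    [[0, 0, 0], [-25, 0, 0], 0],
    [[0, 0, 0], [-25, 0, 0], 0]
  ]
}}

```text
clock: 45.0
tcp_pos: [0.409, -0.2523, 0.1728]
orientation: [-0.0, 0.764, 0.646, 0.0]
wrist_force: [-0.2, -0.9, -0.9]
finger_gap: 0.0854
grip_force: 0.0
```

```bash
python3 - <<'E'
from h import *
c=env.get_calibration('top');p,d=env.read_camera('top');P=world(d,c);cv2.imwrite('pics/t11.png',p[:,:,::-1])
for k,(x,y,z0,z1,w) in dict(loaf=(.64,.16,.045,.065,.15),jar=(.64,-.17,.09,.12,.06),cheese=(.475,-.014,.04,.06,.06),tub=(.456,-.318,.036,.055,.05),step=(.64,-.17,.03,.06,.1),wheel=(.64,.42,.04,.07,.08),tubs=(.64,-.42,.05,.08,.07)).items():
    m=(d>0)&(abs(P[...,0]-x)<w)&(abs(P[...,1]-y)<w)&(P[...,2]>z0)&(P[...,2]<z1)
    try: print(k,*rect(P,m))
    except Exception as e: print(k,e)
E
```

```text
loaf [638.9 156.8] [191.   61.3] 80.2 z 55.7 1452 mean [638.3 156.3  55.5]
jar [ 639.4 -169.8] [39.6 40.4] 64.0 z 102.5 196 mean [ 638.8 -169.3  102.4]
cheese [476.4 -14.8] [55.  54.9] 44.8 z 48.7 329 mean [476.3 -15.1  48.7]
tub [ 484.4 -292.1] [2.8 0. ] 176.7 z 43.9 2 mean [ 484.4 -292.1   43.9]
step [ 640.9 -171.1] [140.  101.7] 79.0 z 41.1 1491 mean [ 639.4 -170.1   41.1]
wheel [640.9 420.1] [119.  117.9] 47.2 z 56.0 1434 mean [639.6 418.9  55.7]
tubs [ 640.3 -421.7] [104.9 103.7] 89.7 z 69.4 1158 mean [ 639.5 -421.3   69.3]
```

View pics/t11.png

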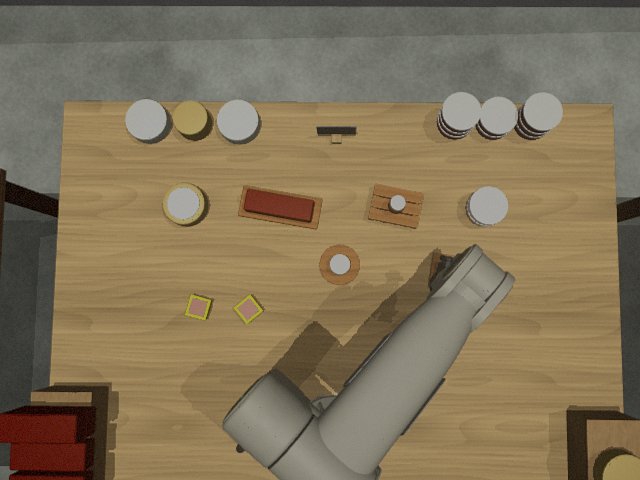

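The final top view shows the loaf (280,206), jar (398,203) and cheese (340,264) centred. The arm hides the tub, which I checked earlier, and it is well above it. I'll hand in.

```bash
python3 -c "
from workcell import env
print(env.hand_in())"
```

```text
the job is handed in; nothing more can be done
None
```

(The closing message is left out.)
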